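# Salt shaker back on the spice riser

### The job

Put the salt shaker back on the spice riser: stand it upright on the narrow upper step, in the middle of its length between the two spice jars and centred front to back, and let go of it. Leave those two jars standing where they are.

Things in the scene. Friction and masses are not known exactly. Their poses are not given: they have to be found in the camera images.
- shaker_mid (a point): Salt shaker: small clear glass shaker with a domed grey top pierced with holes, round, 44 mm in diameter over its body (35 mm over the top) and 90 mm tall, about 0.1 kg. It stands upright on the worktop in front of the sink, in a row with a food tin and a coffee tamper, in any order, at least 80 mm from centre to centre. The point is at its centre, half-way up: 45 mm above its foot; z points up through its top.
- step_spot (a point): The free place: centre of the top face of the upper step of the spice riser, a fixed two-step wooden stand on the worktop to the left of the sink. Each step is 60 mm deep and 320 mm long; the upper (rear) step is 110 mm above the worktop, the lower (front) step 55 mm. x points from the front to the back of the riser, y along the step to its left end, z up. Another spice jar, 106 mm tall, stands on the lower step near its left end.
- jar_left (a point): Spice jar near the left end of the upper step: round, 46 mm in diameter, 106 mm tall, green cap, loose. The point is at its centre, 53 mm above its foot; it stands about 125 mm from the middle of the step.
- jar_right (a point): Spice jar near the right end of the upper step: round, 46 mm in diameter, 106 mm tall, green cap, loose. The point is at its centre, 53 mm above its foot; it stands about 125 mm from the middle of the step.

How it is judged:
By the outcome, as a careful person would: the job done as asked, in the order asked, and still so for the second after the job is handed in, with the robot touching nothing.
It also fails if it takes over 43 s, if anything falls off the work surface, if the arm or the gripper's body presses on something with over 40 N, if the wrist force passes 120 N, or if a joint passes its speed limit or range.

### The arm

A 7-joint arm with a two-finger parallel gripper is mounted at the origin on a cart in front of the work surface, level with it; the furniture and walls round the work are solid. World frame = base frame: x ahead of the robot, y to its left, z up, the work surface at z = 0. Lengths are in m, angles in degrees, forces in N, time in s.
With the tool pointing down it reaches from about 0.425 to 0.875 m from the base axis. Payload 4.7 kg.
Tool frame: the origin (TCP) lies between the finger pads; the fingertips stand 17 mm ahead of it and the grasp point (between the pads) lies 2 mm behind it; z points along the fingers, y is the line along which they close (so a half turn about z gives the same grasp; the last joint's range is limited). The gripper opens to 87 mm and grips with 3 to 60 N. Pads are 19 mm wide; open, the fingers measure 117 mm over their backs; the gripper's body (75 mm by 190 mm) begins 51 mm behind the grasp point.
Start: joints at [64.005, 18.392, -4.016, 83.108, 1.295, 78.541, -3.26], TCP at [0.293, -0.58, 0.203] pointing down, gripper open.
Joint ranges: [-163.93, 163.93], [-17.29, 119.83], [-79.2, 71.16], [3.27, 140.29], [-89.18, 269.18], [5.43, 117.66], [-154.24, 154.24]. Speed limits (degrees/s): [147.25, 147.25, 180, 180, 180, 180, 180].

### API

Orientations are given as [roll, pitch, yaw] about the fixed x, y, z axes, in that order (R = Rz(yaw) Ry(pitch) Rx(roll)).
In Python, from cell import env, cams gives the robot as it stands.
- The arm moves only by the shell command python3 -m pendant 'ROWS' [FORCE]. ROWS is JSON, a list of rows, each an object of numbers: "tx", "ty", "tz": the shift along the tool's x, y, z each as a share of 0.05 m, from -1 to 1; "spin": the turn about the tool's z as a share of 4 degrees, from -1 to 1; "claw": the closure, from 0 (fully open) to 1 (shut). A call has 1 to 10 rows; each row shifts and turns the commanded pose from where the row before left it, along the tool's axes as they then stand; what a row does not reach is not made up. A row lasts 1/8 s, in which the tool goes at most 62.5 mm and 10.7 degrees, less where a joint would pass 70% of its speed; a pose out of reach is approached as far as the arm can. A call with a number of a shift or a turn outside -1 to 1 is refused whole. A call with a gripper value outside its range is refused whole. The fingers move at their own pace and stop on an object; FORCE is the grip in N (left out, the last holds). Time passes only in rows, so rows that do not move let the fingers close. It gives the time, the measured TCP pose, the force, the opening and the grip force at its end, in the units of the state.
- env.get_obs(): the state, without advancing time (a new reading comes with each control period).
- cams.read_camera(name): name is "scene" or "side" or "wrist"; returns the picture (480x640x3 uint8, red, green, blue); there is no depth.
- cams.camera_info(name): a dict with "fx", "fy", "cx", "cy" (pixels), "rvec" (rotation vector, rad) and "tvec" (3), from world to camera coordinates, as OpenCV has them. Camera axes: x right, y down, z forward; pixel columns grow to the right and rows downward; lengths in m; the calibration is good to about 2 mm. The wrist camera is an equidistant fisheye: a pixel r from the principal point sees the ray r / f radians off the axis. A picture is of the moment at which its call begins: read the wrist's pose just before it. camera_info takes no time and is no camera call; for the wrist camera it gives the pose at the moment of the call.
- env.sign_off(): hands the job in; it is judged then, once.
The state is a dict: "time_s": time; "qpos": joint angles; "joint_velocities": joint speeds; "effort": joint torques, N m; "tool_pos": TCP position; "tool_rot": TCP orientation; "force": force on the tool from outside, world axes, zero at the start; "wrist_torque": the same for the moment, N m; "grip_width": finger opening in m; "grasp_force": force on a finger pad.
Only numpy, scipy, OpenCV 4.12 (cv2) and the standard library are available. Lean on these libraries where they do the work, as an engineer would, in place of code of your own. Each camera call takes 0.05 s, during which the arm holds its last target. There are 200 camera calls.

## Working session

There is one attempt and no reset: what is moved stays moved. The work goes in short steps, Python scripts to look and compute and a shell command to move; the robot and the scene stay as the last step left them, time stands still between calls to the robot, and variables do not carry over. Pictures are saved under pics/ and viewed, at most 10 in all, crops included, and the job is handed in when it is done.

```bash
mkdir -p pics; python3 - <<'E'
from cell import env,cams
import cv2,numpy as np
for n in("scene","side"):
    im=cams.read_camera(n);cv2.imwrite(f"pics/{n}0.png",im[:,:,::-1])
    i=cams.camera_info(n);R=cv2.Rodrigues(np.array(i["rvec"]))[0]
    print(n,i["fx"],"pos",-R.T@np.array(i["tvec"]).ravel(),"fwd",R[2])
o=env.get_obs();print(o["time_s"],o["tool_pos"],o["tool_rot"],o["grip_width"])
E
```

```text
scene 494.9987692431487 pos [-0.16963383  0.38447591  1.06212674] fwd [ 0.58711868 -0.27107109 -0.7627661 ]
side 454.5887886371801 pos [0.34167267 1.09784399 0.60425998] fwd [ 0.14953046 -0.908222   -0.39086244]
0.1 [ 0.29279114 -0.57970589  0.20157629] [-1.79899424e+02  6.03563552e-03  2.68022832e+01] 0.08670929736298312
```

View pics/scene0.png

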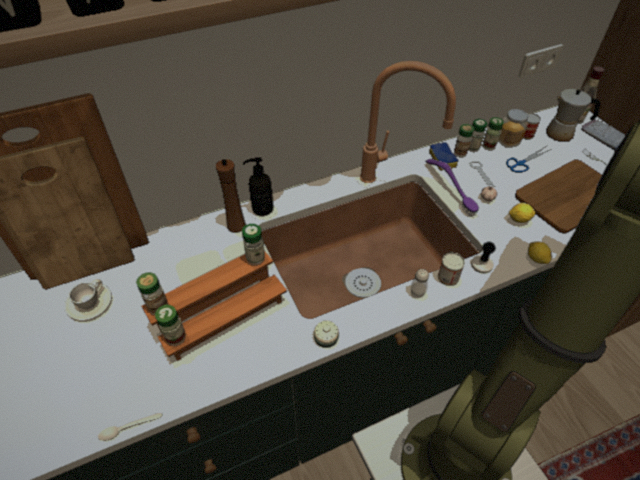

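View pics/side0.png

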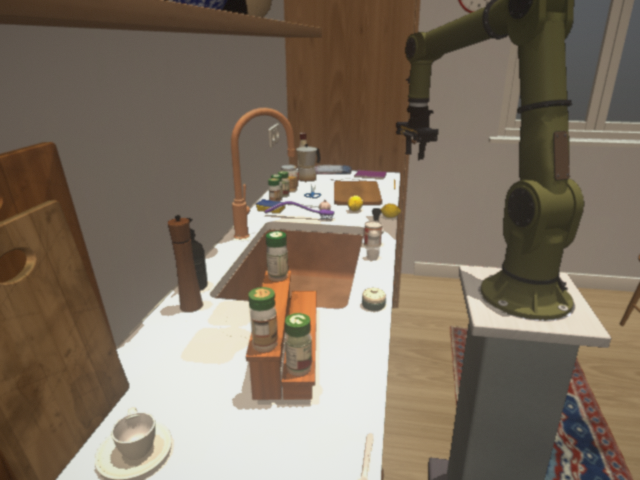

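Scene view: the shaker is at about (420,283), next to the tin (451,268) and the tamper (484,258). The upper-step jars have caps at about (149,281) and (253,231), and the lower jar's cap is at (168,315). I'll zoom in on these.

```bash
cat > h.py <<'E'
from cell import env,cams
import cv2,numpy as np
def cam(n):
    i=cams.camera_info(n);R=cv2.Rodrigues(np.array(i["rvec"]))[0];t=np.array(i["tvec"]).ravel()
    return i,R,t
def ray(n,px,c=None):
    i,R,t=c or cam(n);x=np.array([px[0]-i["cx"],px[1]-i["cy"]],float)
    if n=="wrist":
        x/=[i["fx"],i["fy"]];r=np.linalg.norm(x);d=np.array([*(x/max(r,1e-9)*np.sin(r)),np.cos(r)])
    else: d=np.array([x[0]/i["fx"],x[1]/i["fy"],1])
    return -R.T@t,R.T@d
def onz(n,px,z,c=None):
    o,d=ray(n,px,c);return o+d*(z-o[2])/d[2]
E
python3 - <<'E'
import cv2,numpy as np
a=cv2.imread("pics/scene0.png")
A=cv2.resize(a[215:365,130:300],None,fx=4,fy=4,interpolation=2)[:600]
cv2.imwrite("pics/c1.png",A)
B=cv2.resize(a[235:315,380:510],None,fx=6,fy=6,interpolation=2);cv2.imwrite("pics/c2.png",B)
E
```

```text
(no output)
```

View pics/c1.png

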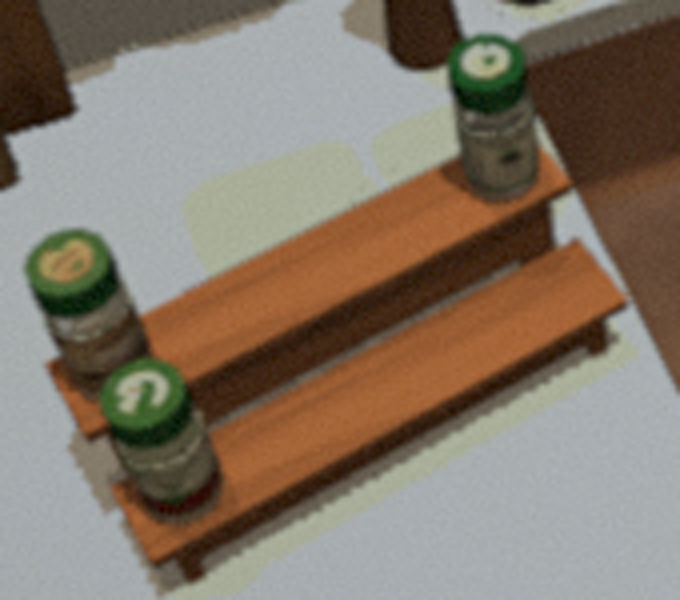

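View pics/c2.png

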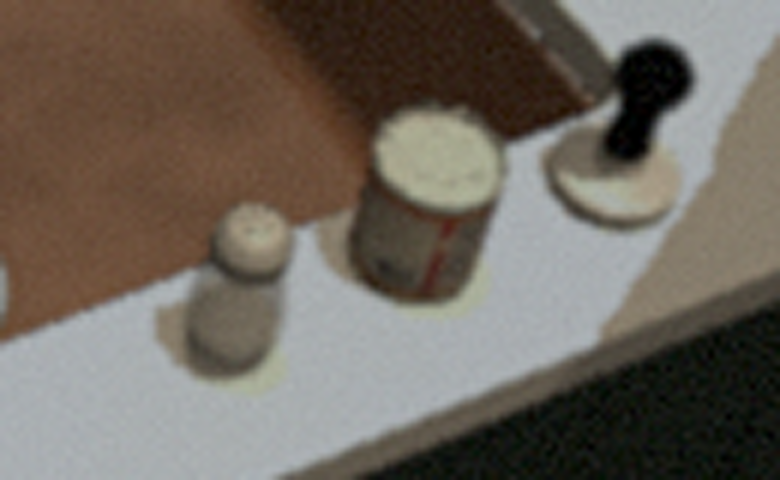

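Crop 1 (upper step): front edge (92,432)–(570,185), back edge (145,318)–(455,158), back-left corner (50,365), cap tops (70,258) and (487,57). Crop 2: the shaker's dome is centred near (254,235), its foot near (232,350).

```bash
python3 - <<'E'
from h import *
f=lambda u,v,z:onz("scene",((u+.5)/4-.5+130,(v+.5)/4-.5+215),z)
g=lambda u,v,z:onz("scene",((u+.5)/6-.5+380,(v+.5)/6-.5+235),z)
fl,fr,b1,b2,bl=[f(*p,.11) for p in((92,432),(570,185),(145,318),(455,158),(50,365))]
for k in("fl","fr","b1","b2","bl"):print(k,globals()[k].round(4))
d=(fl-fr)[:2];L=np.linalg.norm(d);d/=L;n=np.array([d[1],-d[0]])
print("len",L,"yaw of y axis",np.degrees(np.arctan2(d[1],d[0])),"depth",(b1-fr)[:2]@n,(b2-fr)[:2]@n)
mid=(fl+fr)[:2]/2
print("spot",mid+n*.03, "n",n)
J=[f(70,258,.216),f(487,57,.216)];print("jars",J,"mid",(J[0]+J[1])/2,[( (j[:2]-mid)@n,(j[:2]-mid)@d) for j in J])
print("shaker",g(254,230,.083),g(232,350,.0),g(238,320,.022),"tin top",g(438,160,.08))
print(env.get_obs()["qpos"])
E
```

```text
fl [0.5216 0.4756 0.11  ]
fr [0.5758 0.1684 0.11  ]
b1 [0.5862 0.4304 0.11  ]
b2 [0.626  0.2258 0.11  ]
bl [0.5764 0.4876 0.11  ]
len 0.3118989129721943 yaw of y axis 99.99906983497804 depth 0.05572643890850927 0.059390284886518686
spot [0.57824936 0.32722285] n [0.98481057 0.17363219]
jars [array([0.55722345, 0.4523437 , 0.216     ]), array([0.60188487, 0.20170228, 0.216     ])] mid [0.57955416 0.32702299 0.216     ] [(np.float64(0.031018474002705777), np.float64(0.12687110928738982)), (np.float64(0.031482090189077744), np.float64(-0.12771787345686772))]
shaker [ 0.40530493 -0.16271031  0.083     ] [ 0.40192292 -0.16482581  0.        ] [ 0.40244695 -0.16422062  0.022     ] tin top [ 0.4063424 -0.2555863  0.08     ]
[64.00648421 18.43410813 -4.01602637 83.1682219   1.29556302 78.54351645
 -3.26142122]
```

```bash
python3 -m pendant '[{"spin":-1},{"spin":-1},{"spin":-1},{"spin":-1},{"spin":-1},{"spin":-1},{"spin":-1},{"spin":-1},{"spin":-1},{"spin":-1}]'; python3 -m pendant '[{"spin":-1},{"spin":-1},{"spin":-1}]'; cat >> h.py <<'E'
def delta(x,y,z=None):
    o=env.get_obs();p=np.array(o["tool_pos"]);w=np.radians(o["tool_rot"][2])
    d=np.array([x,y])-p[:2]
    print("t",o["time_s"],"pos",p.round(4),"rot",np.round(o["tool_rot"],1),"tx,ty,tz total units:",np.round([d@[np.cos(w),np.sin(w)]/.05,d@[np.sin(w),-np.cos(w)]/.05,0 if z is None else (p[2]-z)/.05],2))
E
python3 -c "
from h import *
delta(.403,-.164,.2)
print('mill base',onz('scene',(236,228),0))"
```

```text
t 0.1 pos [ 0.2928 -0.5797  0.2016] rot [-179.9    0.    26.8] tx,ty,tz total units: [ 5.72 -6.43  0.03]
mill base [0.82080805 0.19460505 0.        ]invalid input at $[0]: expected keys tx, ty, tz, spin, claw
invalid input at $[0]: expected keys tx, ty, tz, spin, claw
```

```bash
python3 -m pendant '[{"tx":0.44,"ty":-0.49,"tz":0,"spin":-1,"claw":0},{"tx":0.47,"ty":-0.46,"tz":0,"spin":-1,"claw":0},{"tx":0.5,"ty":-0.43,"tz":0,"spin":-1,"claw":0},{"tx":0.53,"ty":-0.39,"tz":0,"spin":-1,"claw":0},{"tx":0.56,"ty":-0.35,"tz":0,"spin":-1,"claw":0},{"tx":0.58,"ty":-0.31,"tz":0,"spin":-1,"claw":0},{"tx":0.6,"ty":-0.27,"tz":0,"spin":-1,"claw":0},{"tx":0.62,"ty":-0.23,"tz":0,"spin":-1,"claw":0},{"tx":0.63,"ty":-0.18,"tz":0,"spin":-1,"claw":0},{"tx":0.65,"ty":-0.14,"tz":0,"spin":-1,"claw":0}]' 10; python3 - <<'E'
from h import *
delta(.403,-.164,.2)
im=cams.read_camera("wrist");cv2.imwrite("pics/w1.png",im[:,:,::-1])
E
```

```text
time_s: 1.35
tool_pos: [0.3787, -0.2598, 0.2026]
tool_rot: [180.0, 0.0, 67.1]
force: [-0.5, -0.0, 1.0]
grip_width: 0.0869
grasp_force: 0.0
t 1.35 pos [ 0.3787 -0.2598  0.2026] rot [180.    0.   67.1] tx,ty,tz total units: [ 1.95 -0.3   0.05]
```

View pics/w1.png

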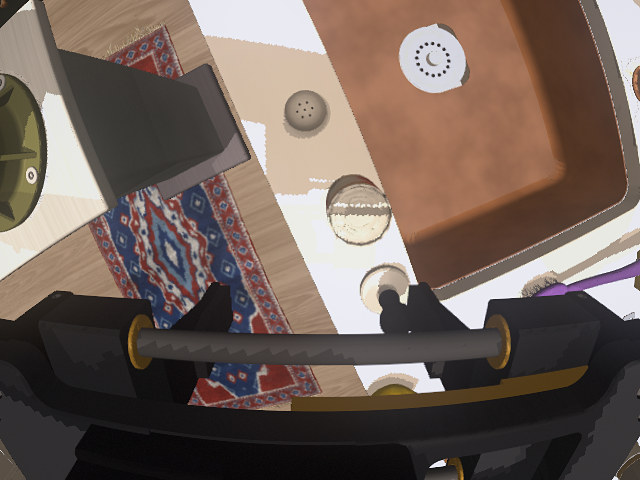

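Wrist view: the shaker's dome is at (305,110), the tin at (359,210), the tamper at (385,290), and the path is clear. I'll measure the dome and step over to it.

```bash
python3 -c "
from h import *
print(onz('wrist',(305,110),.088), onz('wrist',(305.5,110.5),.075))"
python3 -m pendant '[{"tx":0.65,"ty":-0.1,"tz":0,"spin":-1,"claw":0},{"tx":0.65,"ty":-0.05,"tz":0,"spin":-1,"claw":0},{"tx":0.65,"ty":0,"tz":0,"spin":-1,"claw":0},{"tx":0,"ty":0,"tz":0,"spin":0,"claw":0}]'
python3 - <<'E'
from h import *
im=cams.read_camera("wrist");c=cam("wrist");cv2.imwrite("pics/w2.png",im[:,:,::-1])
delta(.403,-.164,.05)
E
```

```text
[ 0.40826198 -0.1594496   0.088     ] [ 0.40833131 -0.1591337   0.075     ]
time_s: 1.9
tool_pos: [0.4044, -0.1633, 0.2028]
tool_rot: [180.0, 0.0, 79.3]
force: [-0.2, -0.6, -0.4]
grip_width: 0.087
grasp_force: 0.0
t 1.95 pos [ 0.4038 -0.1653  0.2027] rot [180.    0.   79.1] tx,ty,tz total units: [ 0.02 -0.02  3.05]
```

View pics/w2.png

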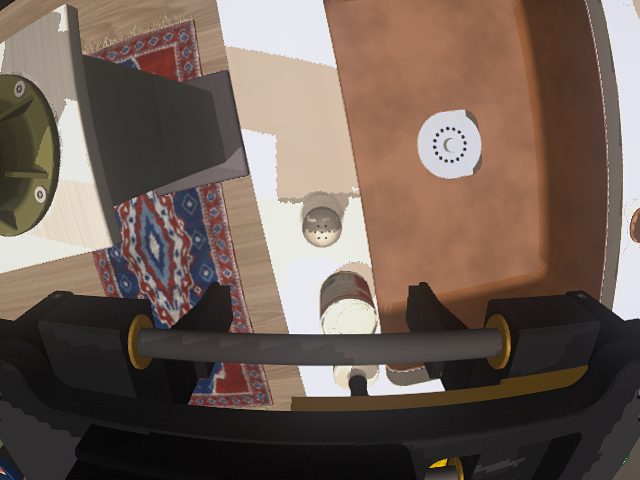

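```bash
python3 -c "
from h import *
i,R,t=cam('wrist');print(-R.T@t,R[2])
print(onz('wrist',(322,228),.083))
delta(*onz('wrist',(322,228),.083)[:2],.05)"
```

```text
[ 0.41926404 -0.08419621  0.3828717 ] [-0.05538769 -0.29204374 -0.9547998 ]
[ 0.40677416 -0.16439959  0.083     ]
t 1.95 pos [ 0.4038 -0.1653  0.2027] rot [180.    0.   79.1] tx,ty,tz total units: [0.03 0.05 3.05]
```

The shaker is at (0.406, -0.164), so the tool is already over it. I'll descend and grip.

```bash
python3 -m pendant '[{"tx":0.04,"ty":0.04,"tz":0.5,"spin":0,"claw":0},{"tx":0,"ty":0,"tz":0.7,"spin":0,"claw":0},{"tx":0,"ty":0,"tz":0.7,"spin":0,"claw":0},{"tx":0,"ty":0,"tz":0.6,"spin":0,"claw":0},{"tx":0,"ty":0,"tz":0.4,"spin":0,"claw":0},{"tx":0,"ty":0,"tz":0.2,"spin":0,"claw":0},{"tx":0,"ty":0,"tz":0,"spin":0,"claw":0.3},{"tx":0,"ty":0,"tz":0,"spin":0,"claw":0.6},{"tx":0,"ty":0,"tz":0,"spin":0,"claw":0.8},{"tx":0,"ty":0,"tz":0,"spin":0,"claw":0.8}]' 12
python3 -m pendant '[{"tx":0,"ty":0,"tz":0,"spin":0,"claw":0.8},{"tx":0,"ty":0,"tz":0,"spin":0,"claw":0.8},{"tx":0,"ty":0,"tz":0,"spin":0,"claw":0.8}]'
```

```text
time_s: 3.2
tool_pos: [0.406, -0.1657, 0.0481]
tool_rot: [179.9, 0.0, 78.8]
force: [-1.1, -0.3, -0.2]
grip_width: 0.0547
grasp_force: 0.0
time_s: 3.58
tool_pos: [0.4057, -0.1656, 0.0476]
tool_rot: [180.0, 0.0, 78.8]
force: [1.5, 0.1, -0.0]
grip_width: 0.0325
grasp_force: 12.0
```

Gripping at 12 N, so I'll lift and check the grip.

```bash
python3 -m pendant '[{"tx":0,"ty":0,"tz":-0.2,"spin":0,"claw":0.8},{"tx":0,"ty":0,"tz":-0.4,"spin":0,"claw":0.8},{"tx":0,"ty":0,"tz":-0.6,"spin":0,"claw":0.8},{"tx":0,"ty":0,"tz":-0.7,"spin":0,"claw":0.8},{"tx":0,"ty":0,"tz":-0.6,"spin":0,"claw":0.8},{"tx":0,"ty":0,"tz":-0.4,"spin":0,"claw":0.8},{"tx":0,"ty":0,"tz":-0.2,"spin":0,"claw":0.8},{"tx":0,"ty":0,"tz":0,"spin":0,"claw":0.8}]'
python3 - <<'E'
from h import *
im=cams.read_camera("side")
i,R,t=cam("side");p=R@np.array(env.get_obs()["tool_pos"])+t
u,v=int(i["fx"]*p[0]/p[2]+i["cx"]),int(i["fy"]*p[1]/p[2]+i["cy"]);print(u,v)
cv2.imwrite("pics/s2.png",cv2.resize(im[v-50:v+50,u-60:u+60,::-1],None,fx=5,fy=5,interpolation=2))
E
```

```text
time_s: 4.58
tool_pos: [0.4058, -0.1656, 0.2029]
tool_rot: [180.0, 0.0, 78.8]
force: [0.2, 0.6, -1.0]
grip_width: 0.0329
grasp_force: 12.0
375 193
```

View pics/s2.png

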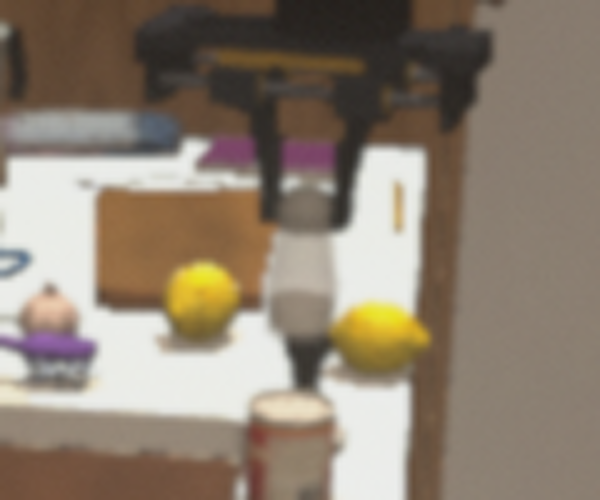

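The shaker is held upright by its dome. The fingertips show about 10 px higher than the TCP should project, so I'll check that.

```bash
python3 - <<'E'
from h import *
i,R,t=cam("side");o=env.get_obs()
def pr(P):
    p=R@np.array(P)+t;return (i["fx"]*p[0]/p[2]+i["cx"],i["fy"]*p[1]/p[2]+i["cy"])
print("start tip",pr((.2928,-.5797,.1846)),"shaker foot,top before",pr((.405,-.164,0)),pr((.405,-.164,.09)),"tip now",pr((.4058,-.1656,.186)))
print(o["tool_pos"])
# shaker extents in s2 crop px -> full
u,v=375,193
for r in(183,225,340):
    y=v-50+(r+.5)/5-.5
    # height on the vertical line at the shaker
    zs=np.linspace(0,.4,4001);vs=np.array([pr((.4058,-.1656,z))[1] for z in zs]);print(r,y,zs[np.argmin(abs(vs-y))])
E
```

```text
start tip (np.float64(413.0480022044178), np.float64(165.66371458634896)) shaker foot,top before (np.float64(372.7068927332242), np.float64(256.7035776760199)) (np.float64(373.9484146461892), np.float64(229.4988638790403)) tip now (np.float64(375.10518172885963), np.float64(198.6942279649058))
[ 0.40528268 -0.16540097  0.20213189]
183 179.2 0.24450000000000002
225 187.6 0.2195
340 210.6 0.14930000000000002
```

The foot is about 0.155 above the worktop, matching the lift, so there was no slip. The grip is simply high on the shaker. Next I'll carry it in front of the riser.

```bash
python3 -m pendant '[{"tx":0.2,"ty":0,"tz":0,"spin":-0.4,"claw":0.8},{"tx":0.4,"ty":0,"tz":0,"spin":-0.6,"claw":0.8},{"tx":0.6,"ty":0,"tz":0,"spin":-0.6,"claw":0.8},{"tx":0.7,"ty":0.05,"tz":0,"spin":-0.6,"claw":0.8},{"tx":0.7,"ty":0.05,"tz":0,"spin":-0.6,"claw":0.8},{"tx":0.7,"ty":0.1,"tz":0,"spin":-0.6,"claw":0.8},{"tx":0.7,"ty":0.15,"tz":0,"spin":-0.6,"claw":0.8},{"tx":0.7,"ty":0.2,"tz":0,"spin":-0.6,"claw":0.8},{"tx":0.7,"ty":0.2,"tz":0,"spin":-0.6,"claw":0.8},{"tx":0.7,"ty":0.25,"tz":0,"spin":-0.1,"claw":0.8}]'
python3 -m pendant '[{"tx":0.7,"ty":0.25,"tz":0,"spin":0,"claw":0.8},{"tx":0.7,"ty":0.25,"tz":0,"spin":0,"claw":0.8},{"tx":0.6,"ty":0.25,"tz":0,"spin":0,"claw":0.8},{"tx":0.4,"ty":0.2,"tz":0,"spin":0,"claw":0.8},{"tx":0.2,"ty":0.1,"tz":0,"spin":0,"claw":0.8},{"tx":0,"ty":0,"tz":0,"spin":0,"claw":0.8}]'
python3 -c "
from h import *
delta(.579,.327,.165)"
```

```text
time_s: 5.88
tool_pos: [0.453, 0.1454, 0.2026]
tool_rot: [180.0, 0.0, 100.2]
force: [0.3, 0.3, -0.7]
grip_width: 0.0324
grasp_force: 12.0
time_s: 6.62
tool_pos: [0.4821, 0.2804, 0.2024]
tool_rot: [-180.0, -0.0, 100.2]
force: [0.2, -0.3, -2.1]
grip_width: 0.0331
grasp_force: 12.0
t 6.625 pos [0.4821 0.2804 0.2024] rot [-180.    -0.   100.2] tx,ty,tz total units: [0.57 2.07 0.75]
```

```bash
python3 -m pendant '[{"tx":0.1,"ty":0.2,"tz":0,"spin":0,"claw":0.8},{"tx":0.2,"ty":0.4,"tz":0,"spin":0,"claw":0.8},{"tx":0.15,"ty":0.5,"tz":0,"spin":0,"claw":0.8},{"tx":0.12,"ty":0.5,"tz":0,"spin":0,"claw":0.8},{"tx":0,"ty":0.32,"tz":0,"spin":0,"claw":0.8},{"tx":0,"ty":0.15,"tz":0,"spin":0,"claw":0.8},{"tx":0,"ty":0,"tz":0.3,"spin":0,"claw":0.8},{"tx":0,"ty":0,"tz":0.2,"spin":0,"claw":0.8},{"tx":0,"ty":0,"tz":0,"spin":0,"claw":0.8}]'
python3 - <<'E'
from h import *
delta(.579,.327,.165)
a=cams.read_camera("scene")[:,:,::-1];b=cams.read_camera("side")[:,:,::-1]
A=cv2.resize(a[190:340,130:290],None,fx=3,fy=3,interpolation=2)[:450]
B=cv2.resize(b[210:360,230:336],None,fx=3,fy=3,interpolation=2)
cv2.imwrite("pics/p1.png",np.hstack([A,B]))
E
```

```text
time_s: 7.75
tool_pos: [0.5791, 0.3242, 0.176]
tool_rot: [-179.9, 0.1, 100.0]
force: [-0.9, 0.2, -1.5]
grip_width: 0.0328
grasp_force: 12.0
t 7.75 pos [0.5791 0.3242 0.176 ] rot [-1.799e+02  1.000e-01  1.000e+02] tx,ty,tz total units: [0.06 0.01 0.22]
```

View pics/p1.png

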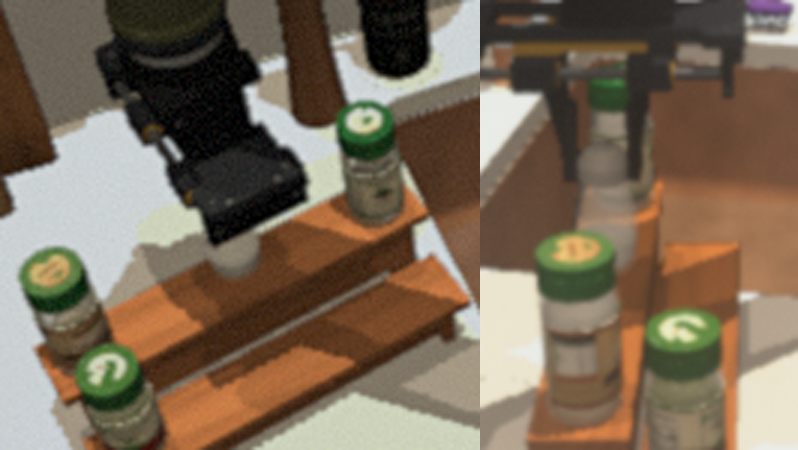

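Left half (scene): the shaker's foot is at crop (236,260), over the step between the jars. Right half (side): the shaker is upright and held by its dome. I'll check the foot centre.

```bash
python3 -c "
from h import *
p=onz('scene',(130+236.5/3-.5,190+260.5/3-.5),.128);print(p)
p=onz('side',(230+(608-480)/3-.5,210+155/3-.5),.21);print(p)
delta(.579,.327,.159)"
```

```text
[0.58075751 0.32636308 0.128     ]
[0.57555079 0.32718766 0.21      ]
t 7.85 pos [0.5798 0.3249 0.1775] rot [-180.    0.  100.] tx,ty,tz total units: [ 0.04 -0.01  0.37]
```

```bash
python3 -m pendant '[{"tx":0.02,"ty":0,"tz":0.15,"spin":0,"claw":0.8},{"tx":0,"ty":0,"tz":0.1,"spin":0,"claw":0.8},{"tx":0,"ty":0,"tz":0.05,"spin":0,"claw":0.8},{"tx":0,"ty":0,"tz":0,"spin":0,"claw":0.8},{"tx":0,"ty":0,"tz":0,"spin":0,"claw":0.8}]'
for k in 1 ; do python3 -m pendant '[{"tx":0,"ty":0,"tz":0.03,"spin":0,"claw":0.8},{"tx":0,"ty":0,"tz":0,"spin":0,"claw":0.8}]'; done
python3 -m pendant '[{"tx":0,"ty":0,"tz":0.03,"spin":0,"claw":0.8},{"tx":0,"ty":0,"tz":0,"spin":0,"claw":0.8},{"tx":0,"ty":0,"tz":0,"spin":0,"claw":0.8}]'
```

```text
time_s: 8.48
tool_pos: [0.5801, 0.3261, 0.1627]
tool_rot: [180.0, -0.0, 100.0]
force: [0.1, 0.4, -0.3]
grip_width: 0.0325
grasp_force: 12.0
time_s: 8.72
tool_pos: [0.58, 0.326, 0.1609]
tool_rot: [-180.0, 0.0, 100.0]
force: [-0.4, 0.1, -1.6]
grip_width: 0.0326
grasp_force: 12.0
time_s: 9.1
tool_pos: [0.58, 0.3261, 0.1595]
tool_rot: [-180.0, 0.0, 100.0]
force: [0.3, -0.0, -1.0]
grip_width: 0.0327
grasp_force: 12.0
```

No contact yet, so I'll keep lowering in 1.5 mm steps.

```bash
python3 -m pendant '[{"tx":0,"ty":0,"tz":0.03,"spin":0,"claw":0.8},{"tx":0,"ty":0,"tz":0,"spin":0,"claw":0.8},{"tx":0,"ty":0,"tz":0,"spin":0,"claw":0.8}]'|grep -E "pos|force"
```

```text
tool_pos: [0.58, 0.326, 0.1579]
force: [0.5, 1.2, -2.3]
grasp_force: 12.0
```

```bash
python3 -m pendant '[{"tx":0,"ty":0,"tz":0.03,"spin":0,"claw":0.8},{"tx":0,"ty":0,"tz":0,"spin":0,"claw":0.8},{"tx":0,"ty":0,"tz":0,"spin":0,"claw":0.8}]'|grep -E "pos|force"
```

```text
tool_pos: [0.5804, 0.3264, 0.1576]
force: [-0.5, -1.0, 5.4]
grasp_force: 12.0
```

Contact shows as a 5 N upward force at the expected height. I'll release slowly and raise.

```bash
python3 -m pendant '[{"tx":0,"ty":0,"tz":0,"spin":0,"claw":0.6},{"tx":0,"ty":0,"tz":0,"spin":0,"claw":0.55},{"tx":0,"ty":0,"tz":0,"spin":0,"claw":0.45},{"tx":0,"ty":0,"tz":0,"spin":0,"claw":0.3},{"tx":0,"ty":0,"tz":0,"spin":0,"claw":0.3},{"tx":0,"ty":0,"tz":0,"spin":0,"claw":0.3}]'
python3 -m pendant '[{"tx":0,"ty":0,"tz":-0.2,"spin":0,"claw":0.3},{"tx":0,"ty":0,"tz":-0.5,"spin":0,"claw":0.3},{"tx":0,"ty":0,"tz":-0.8,"spin":0,"claw":0.3},{"tx":0,"ty":0,"tz":-0.8,"spin":0,"claw":0.3},{"tx":0,"ty":-0.6,"tz":-0.5,"spin":0,"claw":0.3},{"tx":0,"ty":-0.8,"tz":0,"spin":0,"claw":0.3},{"tx":0,"ty":-0.8,"tz":0,"spin":0,"claw":0.3},{"tx":0,"ty":-0.5,"tz":0,"spin":0,"claw":0.3},{"tx":0,"ty":0,"tz":0,"spin":0,"claw":0.3},{"tx":0,"ty":0,"tz":0,"spin":0,"claw":0.3}]'
python3 - <<'E'
from h import *
a=cams.read_camera("scene")[:,:,::-1];b=cams.read_camera("side")[:,:,::-1]
A=cv2.resize(a[190:340,130:290],None,fx=3,fy=3,interpolation=2)[:450]
B=cv2.resize(b[210:360,230:336],None,fx=3,fy=3,interpolation=2)
cv2.imwrite("pics/p2.png",np.hstack([A,B]))
E
```

```text
time_s: 10.6
tool_pos: [0.58, 0.326, 0.1564]
tool_rot: [-180.0, 0.0, 100.0]
force: [-0.0, 0.9, 0.4]
grip_width: 0.0598
grasp_force: 0.0
time_s: 11.85
tool_pos: [0.4481, 0.3024, 0.2971]
tool_rot: [179.9, 0.0, 100.0]
force: [-0.0, -0.8, -0.4]
grip_width: 0.0608
grasp_force: 0.0
```

View pics/p2.png

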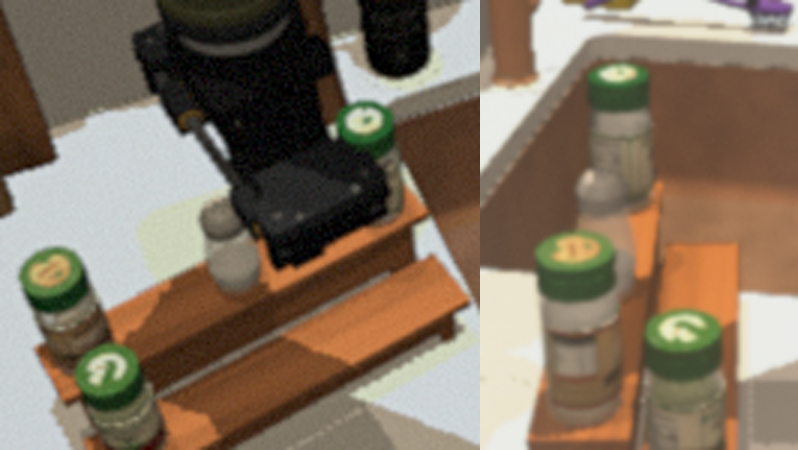

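The shaker stands upright and free between the two unmoved jars, with its foot at crop (236,279). One last position check, then I'll hand in.

```bash
python3 -c "
from h import *
p=onz('scene',(130+236.5/3-.5,190+279.5/3-.5),.11);print(p)
p=onz('scene',(130+221/3-.5,190+216/3-.5),.195);print(p)
if abs(p[0]-.579)<.012 and abs(p[1]-.327)<.012: print(env.sign_off())"
```

```text
[0.57692159 0.33065191 0.11      ]
[0.57218603 0.32912972 0.195     ]
the job is handed in; nothing more can be done
None
```

The salt shaker is standing upright on the upper step, released and within about 7 mm of the centre by camera. The two jars stayed where they were, and I handed the job in at about 12 s.

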